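# Set a frame strip against the length stop for sawing

## Robot

A 6-joint arm with a two-finger parallel gripper is mounted at the origin on the work surface. World frame = base frame: x ahead of the robot, y to its left, z up, the work surface at z = 0. Lengths are in m, angles in rad, forces in N, time in s.
With the tool pointing down it reaches from about 0.35 to 0.775 m from the base axis. Payload 7.3 kg.
Tool frame: the origin (TCP) lies on the mounting face of the last link; the fingertips stand 178 mm ahead of it and the grasp point (between the pads) lies ctrl.grasp_offset ahead of it (ctrl.grasp_offset is the distance from the TCP to the grasp point, in m); z points along the fingers, y is the line along which they close (so a half turn about z gives the same grasp; the last joint's range is limited). The gripper opens to 92 mm and grips with 3 to 60 N. Pads are 19 mm wide; open, the fingers measure 130 mm over their backs; the gripper's body (75 mm by 190 mm) begins 47 mm behind the grasp point.
Start: joints at [1.185, 0.342, 1.524, -0, 1.275, -0.146], TCP at [0.125, 0.51, 0.405] pointing down, gripper open.
Joint ranges: [-2.53, 2.53], [-0.77, 2.02], [0.04, 2.7], [-1, 4.14], [0.28, 2.66], [-3.11, 3.11]. Speed limits (rad/s): [2.57, 2.57, 3.14, 3.14, 3.14, 3.14].

## Interface

Orientations are given as a 3x3 rotation matrix whose columns are the frame's x, y, z axes.
In Python, from workcell import ctrl gives the robot as it stands.
- The arm moves only by the shell command python3 -m inch 'ROWS'. ROWS is a JSON object of lists of equal length, an entry for each row: "offset": the shift along the tool's x, y, z in mm, a list of three; "yaw": the turn about the tool's z in degrees; "grip": the opening, from -1 (shut) to 1 (fully open). A call has 1 to 5 rows; each row shifts and turns the commanded pose from where the row before left it, along the tool's axes as they then stand; what a row does not reach is not made up. A row lasts 1/12 s, in which the tool goes at most 41.7 mm and 7.16 degrees, less where a joint would pass 70% of its speed; a pose out of reach is approached as far as the arm can. A call with a gripper value outside its range is refused whole. The fingers move at their own pace and stop on an object; the grip force is fixed at half the most. Time passes only in rows, so rows that do not move let the fingers close. It gives the time, the measured TCP pose, the force, the opening and the grip force at its end, in the units of the state.
- ctrl.read_state(): the state, without advancing time (a new reading comes with each control period).
- ctrl.camera(name): name is "scene" or "top"; returns (picture, depth): 420x560x3 uint8, blue, green, red; 420x560 float32, m along the optical axis (not along the pixel's ray), 0 where there is no reading.
- ctrl.get_calibration(name): a dict with "mtx" (3x3 intrinsics, pixels), "k1" (the pictures are not rectified: a ray, as slopes to the right and down, at radius r is drawn at 1 + k1 r^2 times it, then the intrinsics apply), "pose" (4x4, takes a point from camera to world coordinates). Camera axes: x right, y down, z forward; pixel columns grow to the right and rows downward; lengths in m; the calibration is good to about 2 mm. A picture is of the moment at which its call begins. get_calibration takes no time and is no camera call.
- ctrl.job_done(): hands the job in; it is judged then, once.
Trained networks look in the newest picture that a camera, given by its name, has taken for a name from the list of things; names that differ only in an ending like _2 or _b are one class to them, and where a whole thing is asked for, a point or a joint stands for the part that bears it (a point fixed in the world has none). Each returns a list of dicts, best first, with "confidence" (0 to 1); they miss things now and then, are a little off and sometimes report something else, mostly with a low value. They report only what shows in the picture. A call takes as long as a camera call.
- ctrl.spot_in(camera, target): "rect" ([left, top, width, height] in pixels, round what is visible of it).
- ctrl.cut_out(camera, target): "region" (420x560 bool, what is visible of it) and "rect" ([left, top, width, height] in pixels, round what is visible of it).
- ctrl.pinpoint(camera, target): "position" ([column, row] in pixels: a listed point, or the origin of a listed thing).
The state is a dict: "time": time; "qpos": joint angles; "qvel": joint speeds; "effort": joint torques, N m; "tool_pos": TCP position; "tcp_rot": TCP orientation; "contact_force": force on the tool from outside, world axes, zero at the start; "torque": the same for the moment, N m; "gripper_width": opening from 0.0 (shut) to 1.0 (fully open); "grip_force": force on a finger pad.
Only numpy, scipy, OpenCV 4.12 (cv2) and the standard library are available. Lean on these libraries where they do the work, as an engineer would, in place of code of your own. Each camera call takes 0.05 s, during which the arm holds its last target. There are 200 camera calls.

## Task

Set the long walnut strip up for sawing on the crosscut board. First flip the length stop with the red knob over so that it hangs down in front of the fence, leaving the blue-knobbed stop parked up; then push the strip gently across the board with the fingertips, without gripping it or picking it up, until its long back edge lies flat along the fence and its left end touches the red stop. Leave everything else on the bench where it is.

Things in the scene. Friction and masses are not known exactly. Their poses are not given: they have to be found in the camera images.
- board: Crosscut board fixed on the bench: grey bed 220 (x) x 640 (y) x 18 mm with a wooden fence, 50 mm high, 32 mm thick, along its far side. Origin: centre of the bed's underside. Own x points from the robot towards the fence, y along the fence to the left, z up. Fence front face: plane x = +0.050; bed top z = 0.018; fence top z = 0.068. A fine saw kerf crosses at y = -0.010.
- fence_face (a point): Point on the foot of the fence's front face at the bed's top surface, at the middle of its length; axes as the board's (x = into the fence, y = along it to the left).
- strip: Loose walnut (dark brown) strip, 45 (x) x 240 (y) x 20 mm high, about 150 g, lying on the bed in front of the fence, a little askew. Origin: centre of its underside. Own y runs along its length to its left end, x from its near long edge to its back long edge (the one that goes to the fence).
- strip_left (a point): Bottom corner of the strip where its back long edge meets its left end (+0.0225, +0.120, 0 in the strip's frame).
- strip_right (a point): Bottom corner of the strip where its back long edge meets its right end (+0.0225, -0.120, 0).
- stop_red: Red stop's carriage, 34 x 34 mm, fixed on the fence's top. Origin: centre of its underside, 16 mm behind the fence's face; axes as the board's. Red star knob at x = +0.009, 33 mm across, top 28 mm above the fence. The arm's hinge pin lies along y at x = -0.030, 22 mm above the fence, between ears 29 mm high. The red stop may be left or right of the blue one, at least 60 mm apart.
- stop_red_face (a point): Where the strip's back left corner must come to rest: on the bed, where the plane of the lowered red arm's right-hand side (12 mm right of the carriage's middle) meets the fence's face. Axes as the board's; the strip belongs on its negative y, negative x side.
- stop_red_tip (a point): Middle of the free end of the red flip arm, 64 mm from its pin. The arm is a bar 24 mm wide along the fence and 10 mm thick with a red end.
- flip_red (a joint): Red arm's angle (rad) about its pin: 0 = hanging down in front of the fence (8 mm clear of the bed, 9 to 19 mm in front of the face), 1.57 = level, towards the robot, 3.14 = straight up, 3.5 = leaning back on its rest, as parked. Turns freely: drawn towards the robot well past upright, it falls to 0 by its own weight in about a second.
- stop_blue_tip (a point): Middle of the free end of the other flip arm (blue end, blue knob), otherwise the same as the red one; it stays parked up.
- flip_blue (a joint): Angle (rad) of the blue flip arm, as for the red one; parked at about 3.5.
- glue: White glue stick with a blue cap, 29 mm across, 98 mm high, standing on the bed near its left end. Origin: centre of its underside.
- sander: Cork sanding block with a red foot, 41 x 81 x 28 mm, lying on the near left part of the bed. Origin: centre of its underside.
- tumbler: Black drinking tumbler with a steel rim, 83 mm across, 127 mm high, on the bench behind the fence, left of the middle. Origin: centre of its underside.
- puzzle: Light wooden puzzle of two elephants, 20 x 96 x 112 mm, standing on the bench behind the fence, right of the middle. Origin: centre of its underside.
- tape: Yellow and black tape measure, 43 x 81 x 66 mm, standing on the bench at the near left. Origin: centre of its underside.
- square: Try square with a wooden stock 22 x 110 x 18 mm and a steel blade 140 mm long, lying on the bench at the near right. Origin: underside of the stock's middle.
- toy: Flat painted toy shape (red and yellow discs joined by black), about 95 x 75 x 18 mm, on the bench between the robot and the board. Origin: under the red disc.
- offcut: Short walnut offcut, 45 x 70 x 20 mm, on the bench between the robot and the board; not the strip. Origin: centre of its underside.

How it is judged:
On the way:
1. the red stop hangs down in front of the fence while the strip is still short of it (value of joint flip_red below 0.15 rad and y of strip_left in the frame of stop_red_face below -0.01 m), for 0.2 s.
At the end, for the whole second after the job is handed in: The strip lies flat on the bed with both ends of its back edge within 3 mm of the fence's face and its left end within 3 mm of the red stop's side; the red stop hangs down (within 0.15 rad), the blue one is still up (above 3.0 rad), and the strip is at rest (x of strip_left in the frame of stop_red_face between -0.003 and 0.003 m and x of strip_right in the frame of stop_red_face between -0.003 and 0.003 m and y of strip_left in the frame of stop_red_face between -0.003 and 0.003 m and z of strip in the frame of fence_face between -0.004 and 0.004 m and value of joint flip_red below 0.15 rad and value of joint flip_blue above 3 rad and linear speed of strip below 0.01 m/s); the robot touches nothing.
It fails at once if the strip is lifted or tipped off the bed (z of strip in the frame of fence_face above 0.008 m or angle between strip's own z axis and vertical above 0.12 rad).
It fails at once if the strip is gripped or shoved hard (over 35 N from the fingers) (contact force between the fingers and strip above 35 N).
It fails at once if the blue stop is knocked down (value of joint flip_blue below 2.9 rad).
It fails at once if any of the other things on the bench or board is disturbed (moved over 15 mm) (distance of any of glue, sander, tumbler, puzzle, tape, square, toy, offcut from where it was at the start of the episode above 0.015 m).
It also fails if it takes over 67 s, if anything falls off the work surface, if the arm or the gripper's body presses on something with over 40 N, if the wrist force passes 120 N, or if a joint passes its speed limit or range.

## Working session

There is one attempt and no reset: what is moved stays moved. The work goes in short steps, Python scripts to look and compute and a shell command to move; the robot and the scene stay as the last step left them, time stands still between calls to the robot, and variables do not carry over. Pictures are saved under pics/ and viewed, at most 10 in all, crops included, and the job is handed in when it is done.

```bash
mkdir -p pics; ls; cat > h.py <<'E'
import numpy as np, cv2
from workcell import ctrl
def cam(n,fn=None):
    p,d=ctrl.camera(n)
    if fn: cv2.imwrite('pics/'+fn,p)
    return p,d
def ray(n,px):
    c=ctrl.get_calibration(n);K=np.array(c['mtx']);k=c['k1']
    u=(np.array(px,float)-K[:2,2])/[K[0,0],K[1,1]]
    s=u.copy()
    for _ in range(20): s=u/(1+k*(s@s))
    return s,np.array(c['pose'])
def at_z(n,px,z):
    s,P=ray(n,px);d=P[:3,:3]@np.array([*s,1]);o=P[:3,3]
    return o+d*(z-o[2])/d[2]
def at_d(n,px,dep):
    s,P=ray(n,px);return (P@np.array([*(s*dep),dep,1]))[:3]
def cloud(n,d,m):
    v,u=np.nonzero(m&(d>0));return np.array([at_d(n,(a,b),d[b,a]) for a,b in zip(u,v)])
E
python3 - <<'E'
from h import *
for n in('scene','top'):
    p,d=cam(n,n+'0.png');c=ctrl.get_calibration(n);print(n,np.round(c['pose'],3).tolist(),np.round(c['mtx'],1).tolist(),c['k1'])
    for t in('strip_left','strip_right','stop_red','stop_red_tip','stop_blue_tip','stop_red_face','fence_face','board','glue','sander'):
        r=ctrl.pinpoint(n,t)
        for q in r[:2]:
            x,y=q['position'];xi,yi=int(x),int(y)
            dd=d[min(max(yi,0),419),min(max(xi,0),559)]
            print(t,round(q['confidence'],2),[round(x),round(y)],np.round(at_d(n,(x,y),dd),3))
print(ctrl.read_state(),ctrl.grasp_offset)
E
```

```text
pics
scene [[-0.888, 0.26, -0.379, 0.911], [0.459, 0.482, -0.746, 0.673], [-0.012, -0.836, -0.548, 0.582], [0.0, 0.0, 0.0, 1.0]] [[381.7, 0.0, 273.1], [0.0, 381.7, 214.3], [0.0, 0.0, 1.0]] -0.027572212084087774
strip_left 0.62 [272, 236] [ 0.57  -0.008  0.017]
strip_left 0.18 [175, 218] [ 0.766 -0.168  0.039]
strip_right 0.95 [247, 193] [ 0.546 -0.208  0.033]
stop_red 0.69 [302, 294] [0.644 0.256 0.088]
stop_red_tip 0.76 [308, 260] [0.626 0.246 0.151]
stop_red_tip 0.51 [241, 195] [ 0.557 -0.23   0.018]
stop_blue_tip 0.74 [278, 225] [0.622 0.124 0.149]
stop_blue_tip 0.74 [242, 191] [ 0.545 -0.249  0.019]
stop_red_face 0.41 [303, 297] [0.64  0.255 0.076]
fence_face 0.57 [264, 250] [0.638 0.089 0.066]
fence_face 0.19 [224, 332] [0.785 0.227 0.032]
board 0.81 [281, 250] [0.612 0.117 0.077]
glue 0.58 [382, 319] [0.521 0.339 0.039]
sander 0.79 [347, 274] [0.506 0.211 0.041]
top [[-0.017, -0.991, 0.134, 0.388], [-1.0, 0.014, -0.027, -0.026], [0.024, -0.134, -0.991, 1.082], [0.0, 0.0, 0.0, 1.0]] [[408.8, 0.0, 277.3], [0.0, 408.8, 213.1], [0.0, 0.0, 1.0]] -0.06743286726348448
strip_left 0.84 
[... 556 characters left out ...]
1.27537693e+00, -1.45971208e-01]), 'qvel': array([ 0.00148059,  0.00014486, -0.00045583, -0.00186677,  0.0001519 ,
       -0.00024306]), 'effort': array([-5.95096517e-04, -4.31137311e+01, -2.44485819e+01,  7.17874942e-02,
        4.81118378e-02,  1.01034803e-05]), 'tool_pos': array([0.12464812, 0.50997507, 0.40471425]), 'tcp_rot': array([[-9.71385654e-01,  2.37507709e-01,  8.93498699e-06],
       [ 2.37507709e-01,  9.71385653e-01,  4.30330116e-05],
       [ 1.54135381e-06,  4.39237784e-05, -9.99999999e-01]]), 'contact_force': array([ 0.56744321, -0.77871353, -0.5172291 ]), 'torque': array([ 0.01649209,  0.00348938, -0.01030013]), 'grip_force': 0.0, 'gripper_width': 0.9996458521860061} 0.1592
```

View pics/scene0.png

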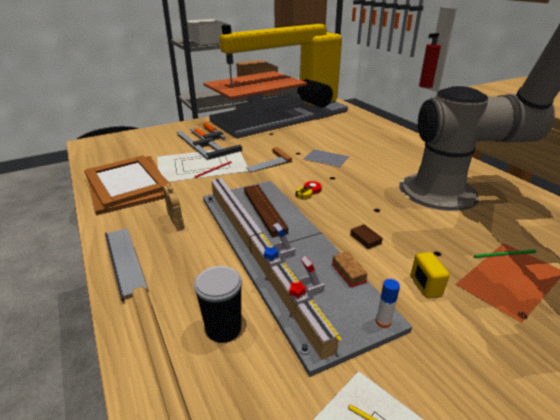

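View pics/top0.png

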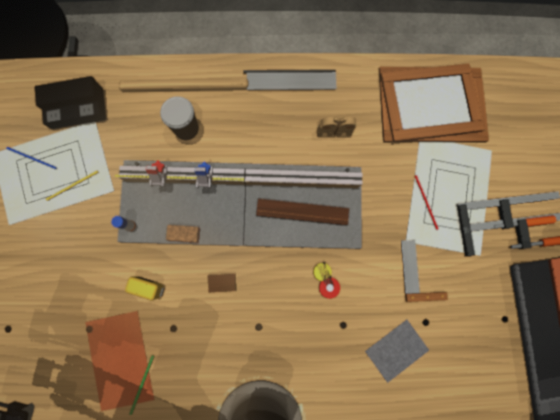

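The top view shows the red stop at (157,168), left of the blue stop at (203,170). The strip runs from about (257,205) to (349,216), right of the blue stop. The scene view agrees with this layout. Next I'll measure the fence line, the strip outline and the stop positions.

```bash
cat > m.py <<'E'
from h import *
def strip(p,d):
    r=ctrl.cut_out('top','strip')[0]; m=r['region'].astype(np.uint8)
    c=max(cv2.findContours(m,0,1)[0],key=cv2.contourArea)[:,0]
    q=np.array([at_z('top',a,.038)[:2] for a in c],np.float32)
    R=cv2.minAreaRect(q*1000);b=cv2.boxPoints(R)
    return r['confidence'],R,b[np.argsort(b[:,1])]
def fence(d):
    # top-surface cloud of fence 
    P=cloud('top',d,np.ones(d.shape,bool)&(np.add.outer(np.arange(420),np.zeros(560))<260)&(np.add.outer(np.arange(420),np.zeros(560))>140))
    return P
E
python3 - <<'E'
from m import *
p,d=cam('top')
c,R,b=strip(p,d);print(c,R,b.round(1).tolist())
P=fence(d);np.save('P.npy',P)
# fence top: z .06-.076; front edge per y bin
S=P[(abs(P[:,2]-.068)<.012)&(P[:,1]>-.28)&(P[:,1]<.34)&(P[:,0]>.55)&(P[:,0]<.72)]
for y in np.arange(-.26,.33,.04):
    q=S[abs(S[:,1]-y)<.02]
    if len(q): print(round(y,2),len(q),np.percentile(q[:,0],[2,50,98]).round(4),q[:,2].mean().round(4))
B=P[(P[:,2]<.03)&(P[:,0]>.5)&(P[:,0]<.6)&(P[:,1]>-.2)&(P[:,1]<.3)];print('bed',np.median(B[:,2]))
H=P[(P[:,2]>.125)&(P[:,0]<.66)&(P[:,0]>.58)]
for lo,hi in((.18,.3),(.06,.18)):
    h=H[(H[:,1]>lo)&(H[:,1]<hi)];print('arm',len(h),h.min(0).round(3),h.max(0).round(3),h.mean(0).round(3))
for t in('stop_red','stop_blue'):
    for r in ctrl.cut_out('top',t)[:1]:
        q=cloud('top',d,r['region']);q=q[q[:,2]>.075];print(t,r['confidence'],q.min(0).round(3),q.max(0).round(3))
E
```

```text
0.87 ((531.0664672851562, -120.93231964111328), (237.2823486328125, 47.09425354003906), 82.9494857788086) [[539.9000244140625, -241.60000610351562], [493.1000061035156, -235.8000030517578], [569.0, -6.099999904632568], [522.2999877929688, -0.30000001192092896]]Traceback (most recent call last):
  File "<stdin>", line 4, in <module>
  File "m.py", line 10, in fence
    P=cloud('top',d,np.ones(d.shape,bool)&(np.add.outer(np.arange(420),np.zeros(560))<260)&(np.add.outer(np.arange(420),np.zeros(560))>140))
  File "h.py", line 19, in cloud
    v,u=np.nonzero(m&(d>0));return np.array([at_d(n,(a,b),d[b,a]) for a,b in zip(u,v)])
                                             ~~~~^^^^^^^^^^^^^^^^
  File "h.py", line 17, in at_d
    s,P=ray(n,px);return (P@np.array([*(s*dep),dep,1]))[:3]
        ~~~^^^^^^
  File "h.py", line 8, in ray
    c=ctrl.get_calibration(n);K=np.array(c['mtx']);k=c['k1']
ValueError: time passes only in moves, steps and waits
```

```bash
python3 - <<'E'
s=open('h.py').read()
s=s.replace("def cam(","from functools import lru_cache\ngc=lru_cache(None)(ctrl.get_calibration)\ndef cam(").replace("c=ctrl.get_calibration(n)","c=gc(n)")
open('h.py','w').write(s)
E
python3 - <<'E'
from m import *
p,d=cam('top')
P=fence(d);np.save('P.npy',P)
S=P[(abs(P[:,2]-.068)<.012)&(P[:,1]>-.28)&(P[:,1]<.34)&(P[:,0]>.55)&(P[:,0]<.72)]
for y in np.arange(-.26,.33,.04):
    q=S[abs(S[:,1]-y)<.02]
    if len(q): print(round(y,2),len(q),np.percentile(q[:,0],[2,50,98]).round(4),q[:,2].mean().round(4))
B=P[(P[:,2]<.03)&(P[:,0]>.5)&(P[:,0]<.6)&(P[:,1]>-.2)&(P[:,1]<.3)];print('bed',np.median(B[:,2]))
H=P[(P[:,2]>.125)&(P[:,0]<.66)&(P[:,0]>.58)]
for lo,hi in((.18,.3),(.06,.18)):
    h=H[(H[:,1]>lo)&(H[:,1]<hi)];print('arm',len(h),h.min(0).round(3),h.max(0).round(3),h.mean(0).round(3))
for t in('stop_red','stop_blue_tip'):
    for r in ctrl.cut_out('top',t)[:1]:
        q=cloud('top',d,r['region']);q=q[q[:,2]>.075];print(t,r['confidence'],q.min(0).round(3),q.max(0).round(3))
print(ctrl.read_state()['time'])
E
```

```text
-0.26 164 [0.5959 0.6103 0.6267] 0.0673
-0.22 196 [0.5978 0.6125 0.6292] 0.0673
-0.18 205 [0.5991 0.6137 0.6297] 0.0673
-0.14 204 [0.6008 0.6155 0.632 ] 0.0671
-0.1 197 [0.6029 0.6173 0.6332] 0.0674
-0.06 205 [0.6042 0.6181 0.6339] 0.0668
-0.02 206 [0.606  0.6208 0.6367] 0.0673
0.02 203 [0.6074 0.6214 0.6379] 0.0674
0.06 203 [0.6098 0.6244 0.6402] 0.0674
0.1 189 [0.6108 0.6249 0.6411] 0.0685
0.14 36 [0.6142 0.6235 0.6438] 0.0677
0.18 206 [0.6145 0.6288 0.6446] 0.067
0.22 180 [0.6129 0.6298 0.6478] 0.0688
0.26 25 [0.6087 0.6247 0.6389] 0.067
0.3 205 [0.62   0.6352 0.6515] 0.0673
bed 0.01765724679030578
arm 118 [0.611 0.229 0.125] [0.631 0.256 0.154] [0.621 0.242 0.143]
arm 116 [0.607 0.116 0.125] [0.627 0.141 0.154] [0.615 0.128 0.142]
stop_red 0.57 [0.594 0.224 0.075] [0.656 0.259 0.154]
stop_blue_tip 0.47 [0.591 0.117 0.09 ] [0.624 0.14  0.154]
1.35
```

```bash
python3 -m inch '{"offset":[[0,0,0],[0,0,0],[-36,-16,0],[-36,-16,0],[-36,-16,0]],"yaw":[-5.64,-5.64,0,0,0],"grip":[-1,-1,-1,-1,-1]}'
python3 -m inch '{"offset":[[-36,-16,0],[-36,-16,0],[-36,-16,0],[-36,-16,0],[-36,-16,0]],"yaw":[0,0,0,0,0],"grip":[-1,-1,-1,-1,-1]}'
python3 -m inch '{"offset":[[-36,-17,0],[-36,-17,0],[-36,-17,0],[-36,-17,0],[-36,-17,0]],"yaw":[0,0,0,0,0],"grip":[-1,-1,-1,-1,-1]}'
```

```text
time: 1.77
tool_pos: [0.2311, 0.4569, 0.4048]
tcp_rot: [[-0.999, 0.041, 0.0], [0.041, 0.999, 0.0], [-0.0, 0.0, -1.0]]
contact_force: [0.4, 0.6, 0.4]
gripper_width: 0.686
grip_force: 0.0
time: 2.18
tool_pos: [0.4085, 0.3685, 0.4049]
tcp_rot: [[-0.999, 0.043, 0.0], [0.043, 0.999, 0.0], [-0.0, 0.0, -1.0]]
contact_force: [0.5, 1.8, 0.2]
gripper_width: 0.321
grip_force: 0.0
time: 2.6
tool_pos: [0.5847, 0.2758, 0.4047]
tcp_rot: [[-0.999, 0.043, 0.0], [0.043, 0.999, 0.0], [-0.0, 0.0, -1.0]]
contact_force: [-0.2, 1.0, 0.7]
gripper_width: 0.007
grip_force: 0.0
```

```bash
python3 -m inch '{"offset":[[0,0,0],[0,0,0]],"yaw":[0,0],"grip":[-1,-1]}'; python3 -c "
from workcell import ctrl;import numpy as np
s=ctrl.read_state();R=s['tcp_rot'];print(R.round(4).tolist());print((R.T@(np.array([.652,.2405,.303])-s['tool_pos'])*1000).round(1), s['contact_force'])"
```

```text
time: 2.77
tool_pos: [0.5847, 0.2755, 0.4035]
tcp_rot: [[-0.999, 0.046, -0.001], [0.046, 0.999, -0.0], [0.001, -0.0, -1.0]]
contact_force: [-0.3, 0.3, 0.1]
gripper_width: 0.003
grip_force: 0.0
[[-0.9989, 0.0463, -0.0012], [0.0463, 0.9989, -0.0003], [0.0012, -0.0004, -1.0]]
[-69.  -31.8 100.5] [-0.33847007  0.25791402  0.10274746]
```

```bash
python3 -m inch '{"offset":[[-35,-16,0],[-34,-16,0],[0,0,34],[0,0,33],[0,0,33]],"yaw":[0,0,0,0,0],"grip":[-1,-1,-1,-1,-1]}'
python3 -m inch '{"offset":[[0,0,0],[0,0,0]],"yaw":[0,0],"grip":[-1,-1]}'; python3 - <<'E'
from h import *
p,d=cam('scene');cv2.imwrite('pics/a.png',cv2.resize(p[180:360,180:420],None,fx=3,fy=3))
E
```

```text
time: 3.18
tool_pos: [0.65, 0.2428, 0.3041]
tcp_rot: [[-0.999, 0.043, 0.001], [0.043, 0.999, 0.001], [-0.001, 0.001, -1.0]]
contact_force: [1.3, 0.9, -0.7]
gripper_width: 0.007
grip_force: 0.0
time: 3.35
tool_pos: [0.6496, 0.2431, 0.3037]
tcp_rot: [[-0.999, 0.042, -0.004], [0.042, 0.999, -0.001], [0.004, -0.001, -1.0]]
contact_force: [-0.0, 0.1, 1.3]
gripper_width: 0.006
grip_force: 0.0
```

View pics/a.png

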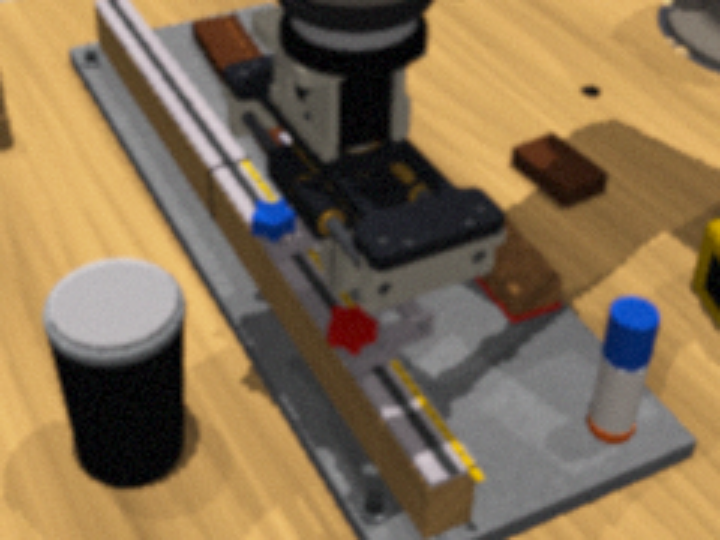

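```bash
cat >> h.py <<'E'
def proj(n,X):
    c=gc(n);P=np.linalg.inv(np.array(c['pose']));q=P[:3,:3]@np.array(X)+P[:3,3];s=q[:2]/q[2];s=s*(1+c['k1']*(s@s))
    K=np.array(c['mtx']);return s*[K[0,0],K[1,1]]+K[:2,2]
E
python3 - <<'E'
from h import *
for X in [(.65,.243,.125),(.65,.243,.191),(.65,.243,.304),(.62,.242,.15),(.642,.242,.096)]: print((proj('scene',X)-[180,180])*3)
p,d=cam('scene')
P=cloud('scene',d,np.ones(d.shape,bool))
Q=P[(abs(P[:,1]-.243)<.13)&(P[:,2]>.1)&(P[:,2]<.3)&(abs(P[:,0]-.64)<.13)]
for z in np.arange(.1,.3,.02):
    q=Q[abs(Q[:,2]-z)<.01]
    if len(q):print(z.round(2),len(q),q.min(0).round(3),q.max(0).round(3))
E
```

```text
[346.09648244 284.78202834]
[348.55521995 195.57103275]
[353.41964851  16.43596658]
[390.60831025 235.24293857]
[355.75827524 315.51073101]
0.1 131 [0.51  0.214 0.1  ] [0.77  0.346 0.11 ]
0.12 619 [0.51  0.155 0.11 ] [0.77  0.346 0.13 ]
0.14 93 [0.624 0.116 0.13 ] [0.663 0.262 0.15 ]
0.16 90 [0.653 0.227 0.15 ] [0.663 0.262 0.169]
0.18 1 [0.662 0.251 0.17 ] [0.662 0.251 0.17 ]
0.2 701 [0.618 0.156 0.193] [0.691 0.332 0.21 ]
0.22 1134 [0.618 0.151 0.21 ] [0.692 0.339 0.23 ]
0.24 1846 [0.618 0.147 0.23 ] [0.692 0.34  0.25 ]
0.26 429 [0.625 0.193 0.25 ] [0.675 0.262 0.27 ]
0.28 260 [0.617 0.199 0.27 ] [0.688 0.263 0.29 ]
```

The gripper is behind the arm: fingers at x≈0.65, tips just above the red knob at crop (350,325). Now I'll draw the arm towards the robot.

```bash
python3 -m inch '{"offset":[[12,0,0],[12,0,0],[12,0,0],[12,0,0],[12,0,0]],"yaw":[0,0,0,0,0],"grip":[-1,-1,-1,-1,-1]}'
python3 -m inch '{"offset":[[12,0,0],[12,0,0],[0,0,-15],[0,0,-30],[0,0,-30]],"yaw":[0,0,0,0,0],"grip":[-1,-1,-1,-1,-1]}'
python3 -m inch '{"offset":[[30,-30,0],[0,-40,0],[0,-40,0],[0,-40,0],[0,-40,0]],"yaw":[0,0,0,0,0],"grip":[-1,-1,-1,-1,-1]}'
python3 - <<'E'
from h import *
p,d=cam('scene');cv2.imwrite('pics/b.png',cv2.resize(p[180:360,180:420],None,fx=3,fy=3))
E
```

```text
time: 3.87
tool_pos: [0.5905, 0.2453, 0.3084]
tcp_rot: [[-0.999, 0.042, 0.006], [0.042, 0.999, 0.002], [-0.006, 0.002, -1.0]]
contact_force: [0.0, 0.0, 0.6]
gripper_width: 0.001
grip_force: 0.0
time: 4.28
tool_pos: [0.5662, 0.2462, 0.3833]
tcp_rot: [[-0.999, 0.042, 0.003], [0.042, 0.999, 0.001], [-0.003, 0.001, -1.0]]
contact_force: [1.9, 0.6, 0.4]
gripper_width: 0.005
grip_force: 0.0
time: 4.7
tool_pos: [0.5287, 0.0567, 0.3833]
tcp_rot: [[-0.999, 0.041, 0.007], [0.041, 0.999, -0.0], [-0.007, 0.0, -1.0]]
contact_force: [0.7, -1.0, 1.1]
gripper_width: 0.003
grip_force: 0.0
```

View pics/b.png

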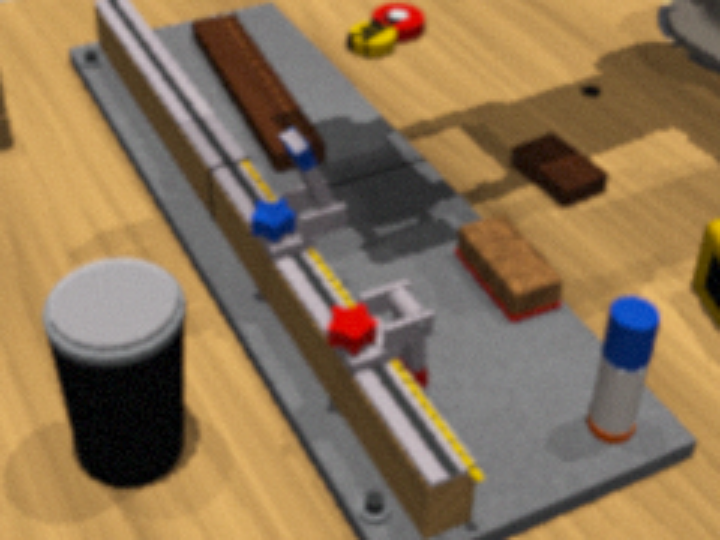

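The red arm now hangs in front of the fence, with its tip at crop (420,378). The blue arm is still up and the strip hasn't moved. Next I'll open the fingers and come down in front of the strip's near edge.

```bash
python3 -m inch '{"offset":[[10,-36,0],[9,-36,0],[9,-36,0],[9,-36,0],[9,-36,0]],"yaw":[0,0,0,0,0],"grip":[1,1,1,1,1]}'
python3 -m inch '{"offset":[[0,0,30],[0,0,30],[0,0,30],[0,0,30],[0,0,0]],"yaw":[0,0,0,0,0],"grip":[1,1,1,1,1]}'
python3 -c "
from workcell import ctrl;import numpy as np
s=ctrl.read_state();R=s['tcp_rot'];print(R.round(4).tolist());print((R.T@(np.array([.475,-.121,.208])-s['tool_pos'])*1000).round(1), s['contact_force'])"
```

```text
time: 5.17
tool_pos: [0.4751, -0.1212, 0.3828]
tcp_rot: [[-0.999, 0.042, 0.006], [0.042, 0.999, -0.002], [-0.006, -0.002, -1.0]]
contact_force: [1.1, -0.3, 0.2]
gripper_width: 0.313
grip_force: 0.0
time: 5.58
tool_pos: [0.4748, -0.1195, 0.2576]
tcp_rot: [[-0.999, 0.043, -0.004], [0.043, 0.999, 0.002], [0.004, 0.002, -1.0]]
contact_force: [-1.4, -0.4, -0.5]
gripper_width: 0.681
grip_force: 0.0
[[-0.9991, 0.043, -0.0039], [0.043, 0.9991, 0.0019], [0.004, 0.0017, -1.0]]
[-0.5 -1.5 49.6] [-1.40305966 -0.43624991 -0.46281111]
```

```bash
python3 -m inch '{"offset":[[0,0,20],[0,0,20],[0,0,6],[0,0,0],[0,0,0]],"yaw":[0,0,0,0,0],"grip":[1,1,1,1,1]}'
python3 -m inch '{"offset":[[-5,0,0],[-5,0,0],[-5,0,0],[-5,0,0],[-5,0,0]],"yaw":[0,0,0,0,0],"grip":[1,1,1,1,1]}'
python3 -m inch '{"offset":[[-6,0,0],[-6,0,0],[-6,0,0],[-6,0,0],[-6,0,0]],"yaw":[0,0,0,0,0],"grip":[1,1,1,1,1]}'
```

```text
time: 6.0
tool_pos: [0.4764, -0.1202, 0.2157]
tcp_rot: [[-0.999, 0.043, 0.003], [0.043, 0.999, -0.001], [-0.003, -0.001, -1.0]]
contact_force: [0.2, 0.1, -0.1]
gripper_width: 0.987
grip_force: 0.0
time: 6.42
tool_pos: [0.501, -0.1212, 0.214]
tcp_rot: [[-0.999, 0.043, -0.0], [0.043, 0.999, -0.0], [0.0, -0.0, -1.0]]
contact_force: [-2.5, -0.7, 2.2]
gripper_width: 0.999
grip_force: 1.2
time: 6.83
tool_pos: [0.531, -0.1224, 0.2136]
tcp_rot: [[-0.999, 0.043, -0.0], [0.043, 0.999, 0.0], [0.0, 0.0, -1.0]]
contact_force: [-2.5, 1.2, 1.1]
gripper_width: 0.999
grip_force: 1.1
```

```bash
python3 -m inch '{"offset":[[6,0,0],[6,0,0],[0,0,7],[0,0,0],[0,0,0]],"yaw":[0,0,0,0,0],"grip":[1,1,1,1,1]}'
python3 - <<'E'
from m import *
p,d=cam('top','c.png');c,R,b=strip(p,d);print(c,R,b.round(1).tolist())
E
```

```text
time: 7.25
tool_pos: [0.5181, -0.1219, 0.2063]
tcp_rot: [[-0.999, 0.043, -0.001], [0.043, 0.999, 0.0], [0.001, 0.0, -1.0]]
contact_force: [-0.0, -0.4, 0.8]
gripper_width: 1.0
grip_force: 0.0
0.64 ((565.3613891601562, -29.557716369628906), (59.670555114746094, 44.62979507446289), 89.25994110107422) [[587.2999877929688, -59.70000076293945], [542.7000122070312, -59.099998474121094], [588.0999755859375, -0.0], [543.4000244140625, 0.6000000238418579]]
```

View pics/c.png

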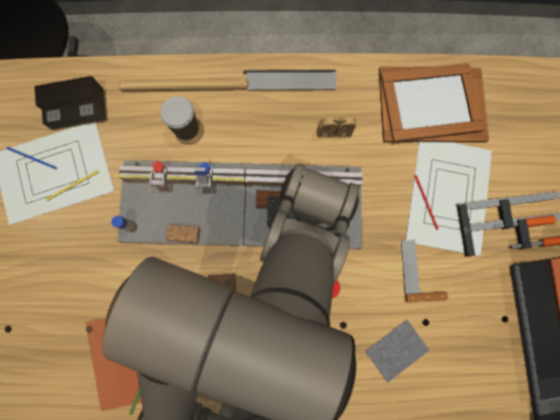

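Only the strip's left part shows, at (257,198), and its back edge is about 18 mm short of the fence. I'll continue the push now that the fingers are lower.

```bash
python3 -m inch '{"offset":[[-5,0,0],[-5,0,0],[-5,0,0],[-5,0,0],[-5,0,0]],"yaw":[0,0,0,0,0],"grip":[1,1,1,1,1]}'
python3 -m inch '{"offset":[[-3,0,0],[-2,0,0],[-1,0,0],[0,0,0]],"yaw":[0,0,0,0],"grip":[1,1,1,1]}'
```

```text
time: 7.77
tool_pos: [0.5438, -0.123, 0.2067]
tcp_rot: [[-0.999, 0.043, -0.001], [0.043, 0.999, 0.0], [0.001, 0.0, -1.0]]
contact_force: [-2.7, 0.4, 3.2]
gripper_width: 0.999
grip_force: 1.3
time: 8.1
tool_pos: [0.5487, -0.1232, 0.2066]
tcp_rot: [[-0.999, 0.043, -0.003], [0.043, 0.999, 0.001], [0.003, 0.0, -1.0]]
contact_force: [-6.2, -0.1, 3.4]
gripper_width: 1.001
grip_force: 3.2
```

```bash
python3 -m inch '{"offset":[[5,0,0],[20,0,0],[0,0,-35],[0,0,-35],[0,-35,0]],"yaw":[0,0,0,0,0],"grip":[1,1,1,1,-1]}'
python3 -m inch '{"offset":[[0,-40,0],[0,-40,0],[0,-40,0],[-30,0,0],[-27,0,0]],"yaw":[0,0,0,0,0],"grip":[-1,-1,-1,-1,-1]}'
python3 -m inch '{"offset":[[0,0,0],[0,0,0],[0,0,0],[0,0,0],[0,0,0]],"yaw":[0,0,0,0,0],"grip":[-1,-1,-1,-1,-1]}'
python3 - <<'E'
from m import *
s=ctrl.read_state();R=s['tcp_rot'];print((R.T@(np.array([.574,-.279,.206])-s['tool_pos'])*1000).round(1))
p,d=cam('scene','d.png')
print([(r['confidence'],at_z('scene',r['position'],.018)) for t in('strip_left','strip_right') for r in ctrl.pinpoint('scene',t)[:1]])
p,d=cam('top');c,Rr,b=strip(p,d);print(c,Rr,b.round(1).tolist())
E
```

```text
time: 8.52
tool_pos: [0.5246, -0.1541, 0.2827]
tcp_rot: [[-0.999, 0.038, 0.01], [0.038, 0.999, -0.002], [-0.01, -0.002, -1.0]]
contact_force: [2.8, -0.1, 1.1]
gripper_width: 0.964
grip_force: 0.0
time: 8.93
tool_pos: [0.5744, -0.283, 0.277]
tcp_rot: [[-0.999, 0.049, 0.002], [0.049, 0.999, -0.001], [-0.002, -0.001, -1.0]]
contact_force: [0.2, -0.7, 0.6]
gripper_width: 0.613
grip_force: 0.0
time: 9.35
tool_pos: [0.5742, -0.2792, 0.2769]
tcp_rot: [[-0.999, 0.043, -0.0], [0.043, 0.999, 0.0], [0.0, 0.0, -1.0]]
contact_force: [0.3, -0.2, 0.8]
gripper_width: 0.255
grip_force: 0.0
[ 0.1  0.2 70.9]
[(0.56, array([ 0.60613662, -0.23451075,  0.018     ]))]
0.86 ((576.9234008789062, -119.43965911865234), (240.5679168701172, 50.781063079833984), 87.72312927246094) [[597.5, -240.60000610351562], [546.7999877929688, -238.60000610351562], [607.0999755859375, -0.30000001192092896], [556.2999877929688, 1.7999999523162842]]
```

View pics/d.png

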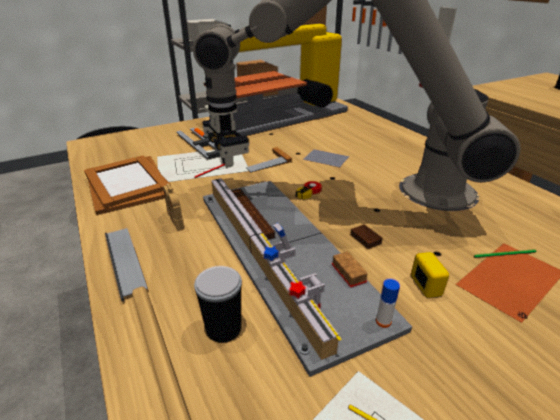

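The strip lies along the fence at about (255,212), and the gripper is beyond its right end. I'll lower it and slide the strip left.

```bash
python3 -m inch '{"offset":[[0,0,30],[0,0,30],[0,0,11],[0,0,0],[0,0,0]],"yaw":[0,0,0,0,0],"grip":[-1,-1,-1,-1,-1]}'
python3 -m inch '{"offset":[[0,6,0],[0,6,0],[0,6,0],[0,8,0],[0,8,0]],"yaw":[0,0,0,0,0],"grip":[-1,-1,-1,-1,-1]}'
python3 -m inch '{"offset":[[0,10,0],[0,10,0],[0,10,0],[0,10,0],[0,10,0]],"yaw":[0,0,0,0,0],"grip":[-1,-1,-1,-1,-1]}'
python3 -m inch '{"offset":[[0,10,0],[0,10,0],[0,10,0],[0,10,0],[0,10,0]],"yaw":[0,0,0,0,0],"grip":[-1,-1,-1,-1,-1]}'
python3 - <<'E'
from m import *
p,d=cam('top');c,Rr,b=strip(p,d);print(c,Rr,b.round(1).tolist())
E
```

```text
time: 10.02
tool_pos: [0.5749, -0.2796, 0.2058]
tcp_rot: [[-0.999, 0.043, -0.0], [0.043, 0.999, 0.0], [0.0, 0.0, -1.0]]
contact_force: [0.2, 0.3, 1.5]
gripper_width: 0.008
grip_force: 0.0
time: 10.43
tool_pos: [0.5765, -0.2449, 0.2066]
tcp_rot: [[-0.999, 0.043, 0.002], [0.043, 0.999, -0.001], [-0.002, -0.001, -1.0]]
contact_force: [0.2, -3.0, 2.2]
gripper_width: 0.001
grip_force: 1.6
time: 10.85
tool_pos: [0.5786, -0.195, 0.2065]
tcp_rot: [[-0.999, 0.043, 0.002], [0.043, 0.999, -0.001], [-0.002, -0.001, -1.0]]
contact_force: [-0.3, -5.1, 5.6]
gripper_width: 0.001
grip_force: 3.8
time: 11.27
tool_pos: [0.5808, -0.145, 0.2064]
tcp_rot: [[-0.999, 0.043, 0.002], [0.043, 0.999, -0.001], [-0.002, -0.001, -1.0]]
contact_force: [-0.2, -4.5, 6.0]
gripper_width: 0.003
grip_force: 3.8
0.8 ((583.961181640625, 27.198150634765625), (159.26101684570312, 47.883079528808594), 87.52578735351562) [[604.4000244140625, -53.400001525878906], [556.5999755859375, -51.29999923706055], [611.2999877929688, 105.69999694824219], [563.5, 107.80000305175781]]
```

```bash
python3 -m inch '{"offset":[[0,10,0],[0,10,0],[0,10,0],[0,10,0],[0,10,0]],"yaw":[0,0,0,0,0],"grip":[-1,-1,-1,-1,-1]}'
python3 -m inch '{"offset":[[0,10,0],[0,10,0],[0,10,0],[0,10,0],[0,6,0]],"yaw":[0,0,0,0,0],"grip":[-1,-1,-1,-1,-1]}'
python3 -m inch '{"offset":[[0,4,0],[0,4,0],[0,3,0],[0,3,0],[0,0,0]],"yaw":[0,0,0,0,0],"grip":[-1,-1,-1,-1,-1]}'
python3 - <<'E'
from m import *
p,d=cam('top');cv2.imwrite('pics/e.png',cv2.resize(p[140:260,100:300],None,fx=4,fy=4,interpolation=2));c,Rr,b=strip(p,d);print(c,Rr,b.round(1).tolist())
E
```

```text
time: 11.78
tool_pos: [0.5828, -0.095, 0.2062]
tcp_rot: [[-0.999, 0.043, 0.001], [0.043, 0.999, -0.001], [-0.001, -0.001, -1.0]]
contact_force: [-0.5, -4.3, 6.2]
gripper_width: 0.005
grip_force: 3.6
time: 12.2
tool_pos: [0.5846, -0.0486, 0.2062]
tcp_rot: [[-0.999, 0.042, 0.001], [0.042, 0.999, -0.0], [-0.001, -0.0, -1.0]]
contact_force: [-0.9, -4.6, 4.9]
gripper_width: 0.007
grip_force: 3.8
time: 12.62
tool_pos: [0.5852, -0.0349, 0.2062]
tcp_rot: [[-0.999, 0.042, 0.001], [0.042, 0.999, -0.0], [-0.001, -0.0, -1.0]]
contact_force: [-0.4, -3.8, 5.5]
gripper_width: 0.004
grip_force: 3.0
0.87 ((589.0892944335938, 150.70919799804688), (134.42108154296875, 47.853179931640625), 87.53163146972656) [[610.0999755859375, 82.5], [562.2999877929688, 84.5999984741211], [615.9000244140625, 216.8000030517578], [568.0999755859375, 218.89999389648438]]
```

View pics/e.png

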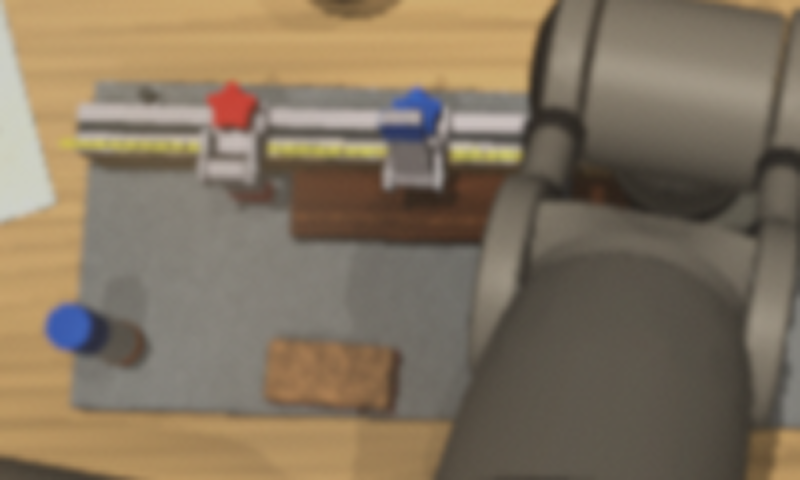

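The strip's left end is at crop (292,205) and the red arm's tip at about (272,193), so roughly 12 mm remain. I'll go gently until the force rises.

```bash
python3 -m inch '{"offset":[[0,3,0],[0,2,0],[0,2,0],[0,2,0],[0,0,0]],"yaw":[0,0,0,0,0],"grip":[-1,-1,-1,-1,-1]}'
python3 -m inch '{"offset":[[0,2,0],[0,0,0]],"yaw":[0,0],"grip":[-1,-1]}'
python3 -m inch '{"offset":[[0,1,0],[0,0,0]],"yaw":[0,0],"grip":[-1,-1]}'
```

```text
time: 13.13
tool_pos: [0.5856, -0.0262, 0.2062]
tcp_rot: [[-0.999, 0.043, 0.001], [0.043, 0.999, -0.0], [-0.001, -0.0, -1.0]]
contact_force: [-1.1, -3.9, 6.0]
gripper_width: 0.007
grip_force: 3.3
time: 13.3
tool_pos: [0.5857, -0.0243, 0.2062]
tcp_rot: [[-0.999, 0.043, 0.001], [0.043, 0.999, -0.0], [-0.001, -0.0, -1.0]]
contact_force: [-0.0, -4.8, 5.6]
gripper_width: 0.003
grip_force: 3.5
time: 13.47
tool_pos: [0.5857, -0.0234, 0.2062]
tcp_rot: [[-0.999, 0.043, 0.001], [0.043, 0.999, -0.001], [-0.001, -0.001, -1.0]]
contact_force: [-0.1, -5.7, 6.0]
gripper_width: 0.012
grip_force: 3.6
```

```bash
for i in 1 2 3; do python3 -m inch '{"offset":[[0,1,0],[0,0,0]],"yaw":[0,0],"grip":[-1,-1]}' | egrep 'pos|contact'; done
```

```text
tool_pos: [0.5858, -0.0224, 0.2062]
contact_force: [1.1, -4.9, 5.7]
tool_pos: [0.5858, -0.0214, 0.2062]
contact_force: [0.2, -4.3, 6.6]
tool_pos: [0.5859, -0.0204, 0.2062]
contact_force: [0.1, -4.4, 6.8]
```

```bash
python3 -m inch '{"offset":[[0,1,0],[0,0,0]],"yaw":[0,0],"grip":[-1,-1]}'
python3 -m inch '{"offset":[[0,1,0],[0,0,0]],"yaw":[0,0],"grip":[-1,-1]}'
python3 - <<'E'
from m import *
p,d=cam('top');cv2.imwrite('pics/f.png',cv2.resize(p[150:210,120:240],None,fx=6,fy=6,interpolation=2));c,Rr,b=strip(p,d);print(c,Rr,b.round(1).tolist())
E
```

```text
time: 14.13
tool_pos: [0.5859, -0.0195, 0.2062]
tcp_rot: [[-0.999, 0.043, 0.001], [0.043, 0.999, -0.001], [-0.001, -0.001, -1.0]]
contact_force: [-0.5, -4.5, 5.9]
gripper_width: 0.001
grip_force: 3.9
time: 14.3
tool_pos: [0.5859, -0.0191, 0.2062]
tcp_rot: [[-0.999, 0.042, 0.001], [0.042, 0.999, -0.002], [-0.001, -0.002, -1.0]]
contact_force: [-0.2, -8.3, 6.6]
gripper_width: 0.002
grip_force: 5.1Traceback (most recent call last):
  File "<stdin>", line 2, in <module>
  File "m.py", line 3, in strip
    r=ctrl.cut_out('top','strip')[0]; m=r['region'].astype(np.uint8)
      ~~~~~~~~~~~~~~~~~~~~~~~~~~~^^^
IndexError: list index out of range
```

View pics/f.png

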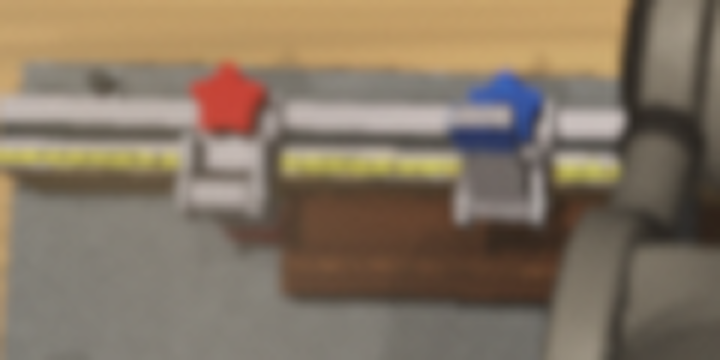

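The force rose to 8 N and motion stopped, and the strip's left end meets the red arm at crop (283,250). I'll back off, lift clear and measure.

```bash
python3 -m inch '{"offset":[[0,-4,0],[0,-20,0],[0,0,-35],[0,0,-35],[0,0,-35]],"yaw":[0,0,0,0,0],"grip":[-1,-1,-1,-1,-1]}'
python3 -m inch '{"offset":[[0,-40,0],[0,-40,0],[0,-40,0],[0,-40,0],[0,0,0]],"yaw":[0,0,0,0,0],"grip":[-1,-1,-1,-1,-1]}'
python3 - <<'E'
from m import *
p,d=cam('top');cv2.imwrite('pics/g.png',cv2.resize(p[150:225,120:280],None,fx=5,fy=5,interpolation=2))
rs=ctrl.cut_out('top','strip');print(len(rs))
if rs:
    c,Rr,b=strip(p,d);print(c,Rr,b.round(1).tolist())
P=cloud('top',d,np.add.outer(np.arange(420),np.zeros(560))<260)
Q=P[(abs(P[:,2]-.038)<.006)&(P[:,0]>.54)&(P[:,0]<.63)&(P[:,1]>-.03)&(P[:,1]<.25)]
for y in np.arange(0,.24,.02):
    q=Q[abs(Q[:,1]-y)<.01]
    if len(q): print(y.round(2),q[:,0].min().round(4),(q[:,0].min()-.6065-.0435*y+.045).round(4),q[:,0].max().round(4))
print(Q[:,1].min(),Q[:,1].max())
for t in('strip_left','strip_right','stop_red_face'):
    r=ctrl.pinpoint('top',t)[:1];print(t,[(q['confidence'],at_z('top',q['position'],.018).round(4)) for q in r])
E
```

```text
time: 14.82
tool_pos: [0.5842, -0.0421, 0.3106]
tcp_rot: [[-0.999, 0.043, -0.004], [0.043, 0.999, 0.002], [0.004, 0.002, -1.0]]
contact_force: [0.8, -0.4, 0.2]
gripper_width: 0.003
grip_force: 0.0
time: 15.23
tool_pos: [0.5772, -0.2081, 0.3099]
tcp_rot: [[-0.999, 0.048, -0.001], [0.048, 0.999, -0.001], [0.001, -0.001, -1.0]]
contact_force: [-0.7, 0.3, 0.2]
gripper_width: 0.005
grip_force: 0.0
2
0.63 ((588.591796875, 112.51942443847656), (241.63055419921875, 50.43794631958008), 87.39183044433594) [[608.2999877929688, -9.300000190734863], [557.9000244140625, -7.0], [619.2999877929688, 232.10000610351562], [568.9000244140625, 234.39999389648438]]
0.0 0.5613 -0.0002 0.6076
0.02 0.5617 -0.0007 0.6082
0.04 0.5628 -0.0005 0.6097
0.06 0.5634 -0.0007 0.6106
0.08 0.5649 -0.0001 0.6111
0.1 0.5653 -0.0005 0.6121
0.12 0.566 -0.0007 0.6127
0.14 0.5671 -0.0005 0.6014
0.16 0.5693 0.0008 0.6148
0.18 0.5693 -0.0 0.6149
0.2 0.5697 -0.0005 0.6165
0.22 0.5726 0.0015 0.6174
-0.028770482762490553 0.24929489101353627
strip_left [(0.85, array([0.6201, 0.2265, 0.018 ]))]
strip_right [(0.68, array([ 0.611 , -0.0007,  0.018 ]))]
stop_red_face [(0.93, array([0.6175, 0.2315, 0.018 ]))]
```

View pics/g.png

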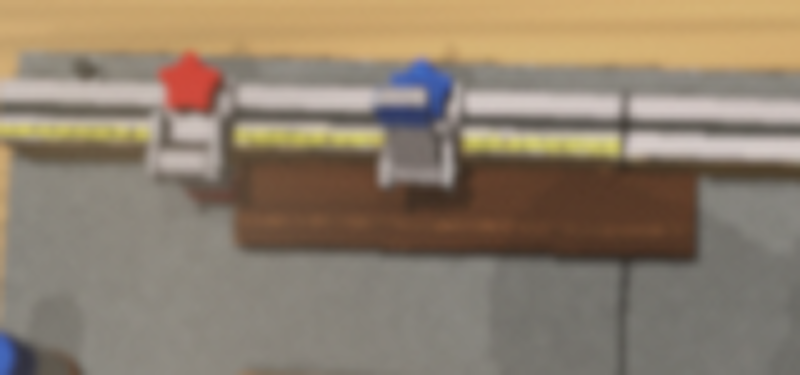

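The strip is within about 1 mm of the fence along its whole length, and its left end is against the red arm at crop (235,200). The blue arm is still up and the gripper is clear, so I'm handing in.

```bash
python3 -c "
from workcell import ctrl;print(ctrl.job_done())"
```

```text
the job is handed in; nothing more can be done
None
```

The job is handed in: the red stop hangs down, the blue one is still up, and the strip lies along the fence (within about 1 mm by camera) with its left end against the red stop (felt as contact); the judge's result was not shown.

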